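# Screw the perched cap home on the hair-mask jar

## Task

The black cap of the yellow hair-mask jar was left perched on top of its thread. Turn it back (counter-clockwise from above) until it drops into the thread, then screw it clockwise fully home, until it stops, and let go. Do not disturb the other things on the desk.

Things in the scene. Friction and masses are not known exactly. Their poses are not given: they have to be found in the camera images.
- cap_center (a point): Middle of the black ribbed screw cap (58 mm diameter, 45 mm tall, 40 to 85 g), on its axis half-way up; z up the cap, x to its first tick. Three white ticks, 120 degrees apart, mark its top edge; under each, inside, is a 5 mm pin. At the start it stands upright and loose on top of the jar's thread, this point 132.5 mm above the jar's origin; only its weight holds it.
- cap_tick (a point): First white tick of the cap: 27 mm from the cap's axis along the cap's x, at the height of the cap's middle. The other two ticks are alike. The cap's upper 19 mm are solid, the rest is a hollow skirt. It has about 1 mm of sideways play on the neck.
- jar: Yellow jar, 84 mm diameter, fixed in a black stand of 104 mm diameter that does not move. Origin: centre of the stand's underside on the desk; z up the jar's axis, x towards dot 0. Shoulder 95 mm up, neck 37 mm diameter (50 with its thread). Three thread starts, so all repeats every 120 degrees; clockwise from above screws on.
- jar_neck (a point): Top of the jar's neck, on its axis, 121 mm up. Tick angles counter-clockwise from the nearest dot clockwise of it: 8 to 38 degrees at the start, perched, with clockwise turning blocked at 0. Turned back to 53 to 93 (firm stop at 93) the cap, when let go or lightly pressed, drops 9 mm into the thread starts: its middle then 123.5 mm above the jar's origin.
- jar_dot0 (a point): Point 95 mm up, 27 mm from the jar's axis along the jar's x; a black dot is painted on the shoulder just outside, 34.5 mm out. After the drop, turning clockwise with little resistance sinks the cap 3 mm over the last 54 degrees, to a firm stop at 0: home, a tick over each dot, cap's middle 120.5 mm above the jar's origin, 3 mm gap under its skirt. Friction holds it where left.
- jar_dot1 (a point): The same point for the next dot, at 120 degrees counter-clockwise from dot 0. Any of the cap's ticks may end over any dot.
- jar_dot2 (a point): The same point for the next dot, at 240 degrees counter-clockwise from dot 0. Any of the cap's ticks may end over any dot.
- pump1: Dark pump bottle, 66 mm diameter, 184 mm tall, standing. Bystander; origin at the centre of its underside.
- pump2: Dark pump bottle, 66 mm diameter, 184 mm tall, standing. Bystander; origin at the centre of its underside.
- shampoo: Yellow bottle with black cap, 72 mm diameter, 203 mm tall, standing. Bystander; origin at the centre of its underside.
- tub: Closed white tub with gold lid, 63 mm diameter, 48 mm tall. Bystander; origin at the centre of its underside.
- gift_bag: Stiff white gift bag with red band, 60 x 100 x 130 mm (155 mm with handles). Bystander; origin at the centre of its underside.
- brush: Brush with wooden handle, lying. Bystander; origin at the centre of its underside.
- pen: Blue pen, 130 mm long, lying on the certificate. Bystander; origin at the centre of its underside.
There are look-alikes about, which are no part of the job. Of the things like the part that bears cap_center, leave any that is green or pink; of the rest the smaller one is meant.

How it is judged (in metres and radians):
On the way:
1. the cap has dropped into the thread starts: its middle at most 125 mm above the jar's origin, and upright (z of cap_center in the frame of jar below 0.125 m and horizontal distance between cap_center and jar below 0.004 m and angle between cap_center's own z axis and vertical below 0.12 rad), for 0.1 s.
At the end, for the whole second after the job is handed in: The cap is upright on the jar, its middle under 122 mm above the jar's origin (fully home is 120.5), within 4 mm of the jar's axis and tilted under 0.1 rad, its first tick within 6.5 mm (about 14 degrees) of one of the jar's dots as seen from above, at rest (z of cap_center in the frame of jar below 0.122 m and horizontal distance between cap_center and jar below 0.004 m and angle between cap_center's own z axis and vertical below 0.1 rad and (horizontal distance between cap_tick and jar_dot0 below 0.0065 m or horizontal distance between cap_tick and jar_dot1 below 0.0065 m or horizontal distance between cap_tick and jar_dot2 below 0.0065 m) and linear speed of cap below 0.02 m/s); the robot touches nothing.
It fails at once if a bystander was pushed more than 30 mm (distance of any of pump1, pump2, shampoo, tub, gift_bag, brush, pen from where it was at the start of the episode above 0.03 m).
It fails at once if a standing bystander was tipped over (angle between any of pump1, pump2, shampoo, tub, gift_bag's own z axis and vertical above 0.5 rad).
It also fails if it takes over 45 s, if anything falls off the work surface, if the arm or the gripper's body presses on something with over 40 N, if the wrist force passes 120 N, or if a joint passes its speed limit or range.

## Robot

A 7-joint arm with a two-finger parallel gripper is mounted at the origin on the work surface. World frame = base frame: x ahead of the robot, y to its left, z up, the work surface at z = 0. Lengths are in m, angles in degrees, forces in N, time in s.
With the tool pointing down it reaches from about 0.4 to 0.85 m from the base axis. Payload 4.5 kg.
Tool frame: the origin (TCP) lies at the very end of the fingers, on their centre line; the grasp point (between the pads) lies 19 mm behind it; z points along the fingers, y is the line along which they close (so a half turn about z gives the same grasp; the last joint's range is limited). The gripper opens to 88 mm and grips with 3 to 60 N. Pads are 18 mm wide; open, the fingers measure 123 mm over their backs; the gripper's body (75 mm by 187 mm) begins 45 mm behind the grasp point.
Start: joints at [78.255, 39.483, -11.15, 89.685, 9.013, 51.709, -12.324], TCP at [0.148, -0.607, 0.239] pointing down, gripper open.
Joint ranges: [-172.22, 172.22], [-26.19, 119.32], [-84.43, 86.54], [7.71, 146.69], [-57.33, 237.33], [2.42, 119.75], [-152.13, 152.13]. Speed limits (degrees/s): [147.25, 147.25, 180, 180, 180, 180, 180].

## Interface

Orientations are given as a 3x3 rotation matrix whose columns are the frame's x, y, z axes.
In Python, from workcell import arm gives the robot as it stands.
- The arm moves only by the tool move_arm, never from a script. Its argument "series" is a list of rows, each an object with "angular": the turn, a rotation vector about the tool's x, y, z in degrees, a list of three; "offset": the shift along the tool's x, y, z in cm, a list of three; "fingers": the finger opening in cm, from 0 to 8.81. A call has 1 to 20 rows; each row is the pose to reach, as a shift and turn from the pose commanded when the call began, along the tool's axes at that moment; what a row does not reach only later rows make up. A row lasts 1/10 s, in which the tool goes at most 50 mm and 8.59 degrees, less where a joint would pass 70% of its speed; a pose out of reach is approached as far as the arm can. A call with a gripper value outside its range is refused whole. The fingers move at their own pace and stop on an object; "newtons" is the grip in N (left out, the last holds). Time passes only in rows, so rows that repeat a pose let the fingers close. It gives the time, the measured TCP pose, the force, the opening and the grip force at its end, in the units of the state.
- arm.state(): the state, without advancing time (a new reading comes with each control period).
- arm.get_image(name): name is "side" or "top"; returns the picture (420x560x3 uint8, blue, green, red); there is no depth.
- arm.camera_info(name): a dict with "mtx" (3x3 intrinsics, pixels), "extrinsics" (4x4, takes a point from camera to world coordinates). Camera axes: x right, y up, looking along -z (the intrinsics and any distortion apply to the point x, -y, -z); pixel columns grow to the right and rows downward; lengths in m; the calibration is good to about 2 mm. A picture is of the moment at which its call begins. camera_info takes no time and is no camera call.
- arm.hand_in(): hands the job in; it is judged then, once.
Trained networks look in the newest picture that a camera, given by its name, has taken for a name from the list of things; names that differ only in an ending like _2 or _b are one class to them, and where a whole thing is asked for, a point or a joint stands for the part that bears it (a point fixed in the world has none). Each returns a list of dicts, best first, with "confidence" (0 to 1); they miss things now and then, are a little off and sometimes report something else, mostly with a low value. They report only what shows in the picture. A call takes as long as a camera call. They do not tell look-alikes from the thing itself.
- arm.cut_out(thing, camera): "region" (420x560 bool, what is visible of it) and "box" ([centre column, centre row, width, height] in pixels, round what is visible of it).
The state is a dict: "time": time; "joints": joint angles; "joint_vel": joint speeds; "tau": joint torques, N m; "tcp_pos": TCP position; "orientation": TCP orientation; "wrist_force": force on the tool from outside, world axes, zero at the start; "torque": the same for the moment, N m; "opening": opening from 0.0 (shut) to 1.0 (fully open); "grip_force": force on a finger pad.
Only numpy, scipy, OpenCV 4.12 (cv2) and the standard library are available. Lean on these libraries where they do the work, as an engineer would, in place of code of your own. Each camera call takes 0.05 s, during which the arm holds its last target. There are 200 camera calls.

## Working session

There is one attempt and no reset: what is moved stays moved. The work goes in short steps, Python scripts to look and compute and a tool call to move; the robot and the scene stay as the last step left them, time stands still between calls to the robot, and variables do not carry over. Pictures are saved under pics/ and viewed, at most 10 in all, crops included, and the job is handed in when it is done.

Besides the shell and the picture viewer there is one more tool, called after ">>>" by a JSON object that holds its "fn" and its "kwargs". move_arm: Moves the arm, as the interface text tells. Its arguments: {"type":"object","properties":{"series":{"type":"array","items":{"type":"object","properties":{"angular":{"type":"array","items":{"type":"number"}},"offset":{"type":"array","items":{"type":"number"}},"fingers":{"type":"number"}}}},"newtons":{"type":"number"}},"required":["series"]}

```bash
mkdir -p pics; ls; python3 - <<'E'
from workcell import arm
import cv2, numpy as np
for n in ["side","top"]:
    im=arm.get_image(n); cv2.imwrite(f"pics/{n}0.png",im)
    i=arm.camera_info(n); print(n,np.round(i["mtx"],1).tolist(),np.round(i["extrinsics"],3).tolist(),[k for k in i])
    for t in ["cap_center","jar","jar_dot0"]:
        for d in arm.cut_out(t,n): print(t,np.round(d["box"],1),round(d["confidence"],2))
s=arm.state(); print(s["time"],s["tcp_pos"],np.round(s["orientation"],3).tolist(),s["opening"])
E
```

```text
pics
side [[515.6, 0.0, 272.6], [0.0, 515.6, 202.9], [0.0, 0.0, 1.0]] [[0.977, 0.173, -0.129, 0.42], [-0.215, 0.747, -0.63, -0.729], [-0.013, 0.642, 0.766, 1.005], [0.0, 0.0, 0.0, 1.0]] ['mtx', 'extrinsics']
cap_center [273.9 210.7  23.8  17.8] 0.8
cap_center [338.9 283.4  37.5  49.5] 0.79
cap_center [274.9 230.8  27.9  32.8] 0.61
cap_center [215.8 269.4  41.5  38.4] 0.61
jar [272.6 260.2  42.1  48.2] 0.73
jar_dot0 [273.6 256.4  44.6  51.7] 0.71
top [[523.2, 0.0, 281.8], [0.0, 523.2, 205.6], [0.0, 0.0, 1.0]] [[0.016, 0.988, -0.152, 0.333], [-1.0, 0.018, 0.008, 0.034], [0.011, 0.152, 0.988, 1.546], [0.0, 0.0, 0.0, 1.0]] ['mtx', 'extrinsics']
cap_center [319.7 205.3  20.2  22.8] 0.73
cap_center [323.2 257.2  30.   30.7] 0.73
cap_center [134.7 157.2  37.6  29.5] 0.7
cap_center [349.7 169.1  28.6  30.5] 0.61
jar [315.6 211.   28.1  30.6] 0.65
jar_dot0 [317.7 210.8  37.8  38.1] 0.91
0.4 [ 0.14781383 -0.60719766  0.23862288] [[0.972, 0.237, -0.0], [0.237, -0.972, 0.0], [-0.0, -0.0, -1.0]] 1.0017464232625701
```

```bash
python3 - <<'E'
import cv2
for n in ["side","top"]:
    im=cv2.imread(f"pics/{n}0.png"); cv2.imwrite(f"pics/{n}0b.png",cv2.resize(im,(800,600),interpolation=cv2.INTER_CUBIC))
a=cv2.imread("pics/side0.png")[190:300,200:340]; b=cv2.imread("pics/top0.png")[165:260,265:385]
a=cv2.resize(a,(400,314),interpolation=cv2.INTER_CUBIC);b=cv2.resize(b,(397,314),interpolation=cv2.INTER_CUBIC)
cv2.imwrite("pics/crop0.png",cv2.hconcat([a,b]))
E
```

```text
(no output)
```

View pics/side0b.png

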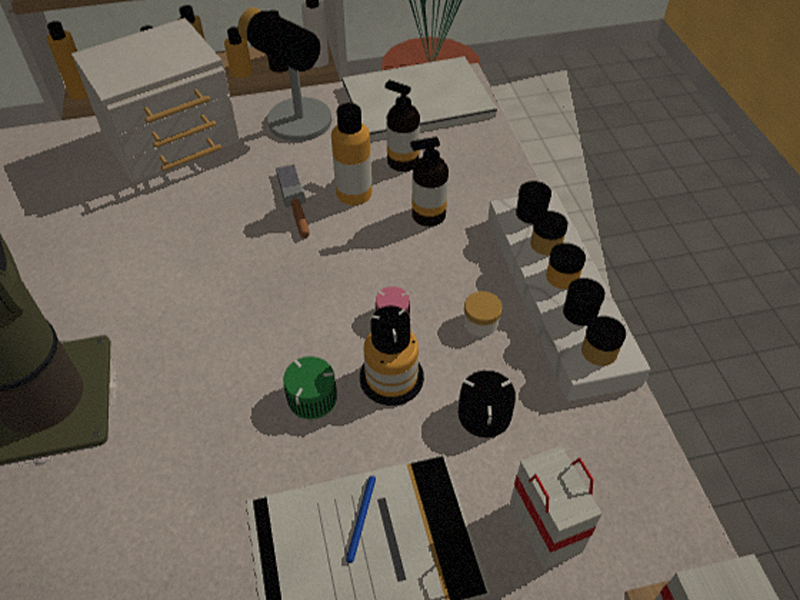

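View pics/top0b.png

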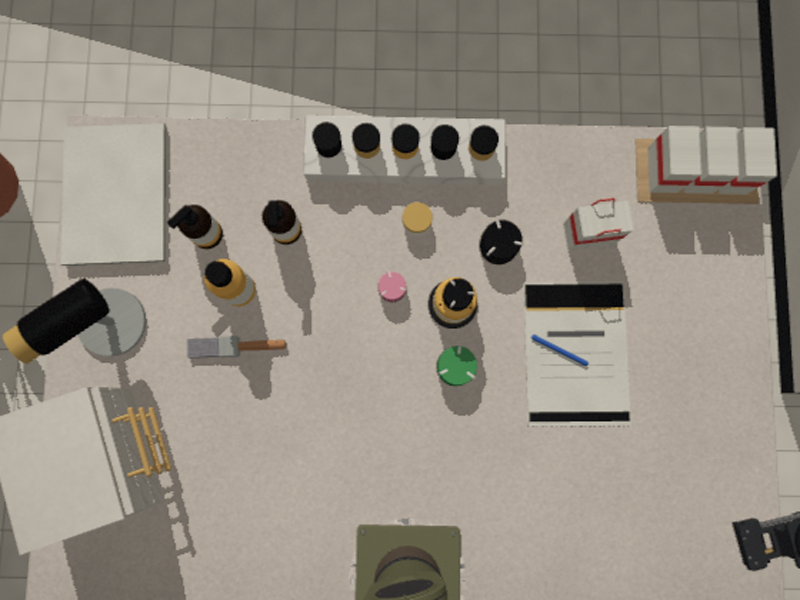

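View pics/crop0.png

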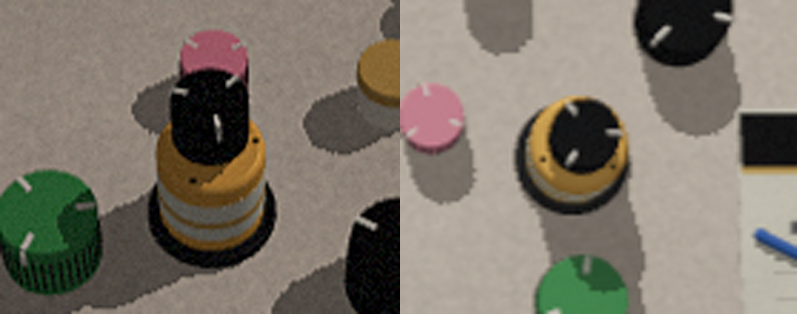

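Look-alikes (side-view pixels): pink cap (274,211), green cap (216,269), big black cap (340,283), and the smaller black cap on the yellow jar (274,230). The last one is meant, and the crop shows it sitting on the jar with 3 white ticks and with dots on the shoulder.

```bash
cat > h.py <<'E'
import numpy as np, cv2
from workcell import arm
def ray(n,uv):
    i=arm.camera_info(n); K=np.array(i["mtx"]);E=np.array(i["extrinsics"])
    uv=np.atleast_2d(uv).astype(float)
    d=np.c_[(uv[:,0]-K[0,2])/K[0,0],-(uv[:,1]-K[1,2])/K[1,1],-np.ones(len(uv))]@E[:3,:3].T
    return E[:3,3],d
def onz(n,uv,z):
    o,d=ray(n,uv); return o+d*((z-o[2])/d[:,2])[:,None]
def proj(n,P):
    i=arm.camera_info(n); K=np.array(i["mtx"]);E=np.array(i["extrinsics"])
    c=(np.atleast_2d(P)-E[:3,3])@E[:3,:3]; return np.c_[K[0,0]*c[:,0]/-c[:,2]+K[0,2],-K[1,1]*c[:,1]/-c[:,2]+K[1,2]]
def whites(im,n,ctr,ztop,r=0.0295):
    # bright blobs on the cap's top face
    p0=proj(n,[*ctr,ztop])[0].astype(int); out=[]
    g=im.min(2).astype(float); vv,uu=np.mgrid[p0[1]-25:p0[1]+26,p0[0]-25:p0[0]+26]
    uv=np.c_[uu.ravel(),vv.ravel()]; P=onz(n,uv,ztop); k=np.hypot(*(P[:,:2]-ctr).T)<r
    uv,P=uv[k],P[k]; w=g[uv[:,1],uv[:,0]]
    return P,w
E
python3 - <<'E'
from h import *
z=0.155
for n in ["side","top"]:
    im=cv2.imread(f"pics/{n}0.png")
    b={"side":(274,222),"top":(320,205)}[n]
    c=onz(n,b,z)[0,:2]; print(n,"c0",c)
    # dark cap blob within the image: threshold, for centre from the top-face ellipse
    P,w=whites(im,n,c,z)
    m=w>70
    a=np.degrees(np.arctan2(*(P[m,1]-c[1],P[m,0]-c[0])))
    o=np.argsort(a); print([(round(x),round(1000*np.hypot(*(q-c))),int(v)) for x,q,v in zip(a[o],P[m][o][:,:2],w[m][o])])
# print raw patches
im=cv2.imread("pics/top0.png")
print(im[188:232,298:336].min(2)//10)
np.set_printoptions(linewidth=300,threshold=99999)
print("\n".join(" ".join(f"{v:2d}" for v in r) for r in im[190:232,298:336,2]//10))
E
```

```text
side c0 [ 0.55433001 -0.08169966]
[(-98, 29, 115), (-98, 26, 165), (-98, 24, 171), (-97, 21, 146), (-94, 29, 172), (-94, 26, 149), (-93, 24, 82), (-34, 29, 112), (-29, 28, 137), (-24, 28, 120), (-19, 27, 108), (-18, 29, 126), (-13, 29, 128), (-13, 27, 136), (-8, 29, 126), (-7, 27, 129), (-2, 28, 132), (3, 28, 128), (8, 29, 125), (19, 15, 126), (22, 23, 77), (23, 18, 127), (24, 13, 121), (26, 21, 121), (27, 16, 149), (27, 25, 94), (29, 28, 76), (29, 20, 143), (31, 23, 127), (32, 27, 88), (33, 15, 100), (35, 25, 89), (36, 29, 85), (39, 27, 87), (39, 24, 72), (42, 29, 87), (43, 26, 90), (46, 28, 85), (47, 25, 95), (50, 27, 90), (51, 24, 80), (54, 26, 93), (56, 29, 91), (58, 25, 92), (60, 28, 82), (63, 25, 94), (64, 28, 87), (68, 24, 80), (68, 27, 89), (72, 24, 80), (73, 27, 91), (77, 27, 95), (82, 27, 95), (86, 27, 92), (91, 28, 90), (92, 25, 76), (95, 28, 82), (97, 26, 81), (99, 29, 90), (101, 26, 92), (105, 27, 93), (109, 28, 89), (116, 27, 96), (119, 29, 79), (159, 19, 77), (160, 21, 111), (160, 23, 140), (161, 25, 143), (161, 27, 128), (162, 29, 94), (167, 23, 108), (167, 21, 119), 
[... 4783 characters left out ...]
1 11 11 11 17 18
18 18 18 18 17 17 14 11  7  2  2  2  2  2  3  3  4  5  5  5  6  6  5  3  2  2  2  2  2  5 10 11 11 11 11 11 12 17
18 18 18 17 17 17 14 12 11  8  4  2  2  2  2  2  2  2  2  2  2  2  2  2  2  2  1  5  8 10 11 11 11 11 11 11 12 16
18 17 17 17 17 17 17 17 13 11 11  8  5  2  2  2  2  2  2  2  1  2  2  2  1  5  6 10 11 11 11 11 11 11 11 12 12 16
17 17 17 17 17 17 17 17 14 11 11 11 11  9  7  5  2  2  2  2  1  1  5  6  8 10 11 11 11 11 11 11 11 12 12 12 12 12
17 17 17 18 18 17 17 17 17 14 11 11 11 11 11 11 11 11 11 11 11 11 11 11 11 11 11 11 11 11 11 11 11 12 11 11 12 12
17 18 18 18 18 17 17 17 17 14 11 11 11 11 11 11 11 11 11 11 11 11 11 11 11 11 11 11 11 11 11 11 12 11 11 11 11 12
```

```bash
python3 - <<'E'
from h import *
from scipy.optimize import least_squares
D={"top":[(307.8,212.6),(329,215)],"side":[(267.6,253.4),(289.6,239)]}
T={"top":[(317.3,198),(328.7,204.5),(316.3,212.3)],"side":[(263,222.2),(281.2,219)]}
for n in D: print(n,"dots",onz(n,D[n],.095)[:,:2].round(4).tolist(),"ticks",onz(n,T[n],.155)[:,:2].round(4).tolist())
# top: ticks equilateral -> centre is the mean
t=onz("top",T["top"],.155)[:,:2]; c=t.mean(0); print("cap",c,np.hypot(*(t-c).T),np.degrees(np.arctan2(*(t-c).T[::-1])))
def ring(p,th,r,z): return np.c_[p[0]+r*np.cos(th),p[1]+r*np.sin(th),np.full(len(th),z)]
k=np.radians([0,120,240])
def res(x,full=False):
    p=x[:2];e=[]
    for n,o in (("top",x[5:7]),("side",-x[5:7])):
        for obs,th,r,z in ((D[n],x[2]+k,.0345,.095),(T[n],x[3]+k,x[4],.155)):
            q=ring(p,th,r,z); q[:,:2]+=o
            q=proj(n,q)
            for u in obs: d=q-u; e+=list(d[np.argmin((d**2).sum(1))])
    return np.r_[e,x[5:7]*1000]
best=min((least_squares(res,[.551,-.083,a,b,.023,0,0]) for a in np.radians([0,30,60,90]) for b in np.radians([0,30,60,90])),key=lambda s:s.cost)
x=best.x; print("xy",x[:2],"dot",np.degrees(x[2])%120,"tick",np.degrees(x[3])%120,"diff",np.degrees(x[3]-x[2])%120,"r",x[4],"cam",x[5:7],best.cost); print(best.fun.round(1))
s=arm.state(); print(s["time"],np.degrees(np.arctan2(x[1],x[0])))
R=np.array(s["orientation"])
print("offset tool cm to z=.22:",100*R.T@(np.r_[x[:2],.22]-s["tcp_pos"]))
E
```

```text
top dots [[0.5375, -0.0519], [0.5317, -0.1114]] ticks [[0.5692, -0.0737], [0.552, -0.1045], [0.5302, -0.0712]]
side dots [[0.5322, -0.1156], [0.5867, -0.0893]] ticks [[0.5318, -0.0771], [0.5708, -0.0773]]
cap [ 0.55049259 -0.08314998] [0.02099277 0.02143402 0.02352124] [ 26.79308428 -85.87799376 149.56292785]Traceback (most recent call last):
  File "<stdin>", line 18, in <module>
  File "<stdin>", line 18, in <genexpr>
    return func(*args, **kwargs)
    result = trf(vector_fun.fun, vector_fun.jac, x0, f0, J0, lb, ub, ftol, xtol,
                 gtol, max_nfev, x_scale, loss_function, tr_solver,
                 tr_options.copy(), verbose, callback=callback_wrapped)
    return trf_no_bounds(
        fun, jac, x0, f0, J0, ftol, xtol, gtol, max_nfev, x_scale,
        loss_function, tr_solver, tr_options, verbose, callback=callback)
    J = jac(x)
    self._update_jac()
    ~~~~~~~~~~~~~~~~^^
    self.J = self.jac_wrapped(xp_copy(self.x), f0=self.f)
             ~~~~~~~~~~~~~~~~^^^^^^^^^^^^^^^^^^^^^^^^^^^^
    J, dct = approx_derivative(
             ~~~~~~~~~~~~~~~~~^
        self.f
[... 288 characters left out ...]
od,
                             ^^^^^^^^^^^^^^^^^^^^^^
                             mf)
                             ^^^
    df = [f_eval - f0 for f_eval in f_evals]
                                    ^^^^^^^
    f = np.atleast_1d(self.fun(x, *self.args, **self.kwargs))
                      ~~~~~~~~^^^^^^^^^^^^^^^^^^^^^^^^^^^^^^
    return np.atleast_1d(self.fun(x))
                         ~~~~~~~~^^^
    return self.f(x, *self.args, **self.kwargs)
           ~~~~~~^^^^^^^^^^^^^^^^^^^^^^^^^^^^^^
  File "<stdin>", line 15, in res
  File "h.py", line 11, in proj
    i=arm.camera_info(n); K=np.array(i["mtx"]);E=np.array(i["extrinsics"])
ValueError: time passes only in moves, steps and waits
```

```bash
python3 - <<'E'
import re
s=open('h.py').read()
s=s.replace("from workcell import arm\n","from workcell import arm\nfrom functools import lru_cache\n@lru_cache\ndef cam(n): return arm.camera_info(n)\n",1)
s=s.replace('i=arm.camera_info(n)','i=cam(n)')
s+='''
from scipy.optimize import least_squares
k=np.radians([0,120,240])
def ring(p,th,r,z): return np.c_[p[0]+r*np.cos(th),p[1]+r*np.sin(th),np.full(len(th),z)]
def fit(D,T,zt,x0=(.551,-.083)):
    def res(x):
        e=[]
        for n,o in (("top",x[5:7]),("side",-x[5:7])):
            for obs,th,r,z in ((D.get(n,[]),x[2]+k,.0345,.095),(T.get(n,[]),x[3]+k,x[4],zt)):
                q=ring(x[:2],th,r,z); q[:,:2]+=o; q=proj(n,q)
                for u in obs: d=q-u; e+=list(d[np.argmin((d**2).sum(1))])
        return np.r_[e,x[5:7]*1000]
    s=min((least_squares(res,[*x0,a,b,.023,0,0]) for a in np.radians([0,30,60,90]) for b in np.radians([0,30,60,90])),key=lambda s:s.cost)
    x=s.x; print("xy",x[:2].round(4),"dot",np.degrees(x[2])%120,"tick",np.degrees(x[3])%120,"diff",np.degrees(x[3]-x[2])%120,"r",x[4],"cam",x[5:7],s.cost); print(s.fun.round(1)); return x
'''
open('h.py','w').write(s)
E
python3 - <<'E'
from h import *
D={"top":[(307.8,212.6),(329,215)],"side":[(267.6,253.4),(289.6,239)]}
T={"top":[(317.3,198),(328.7,204.5),(316.3,212.3)],"side":[(263,222.2),(281.2,219)]}
x=fit(D,T,.155)
s=arm.state(); R=np.array(s["orientation"])
print(s["time"],"offset tool cm to z=.20:",100*R.T@(np.r_[x[:2],.20]-s["tcp_pos"]),"yaw",np.degrees(np.arctan2(R[1,0],R[0,0])))
E
```

```text
xy [ 0.5514 -0.0853] dot 114.94577163477742 tick 30.104538705512844 diff 35.158767070735436 r 0.021878685685414873 cam [-0.00024318  0.00120097] 2.286166781288328
[ 0.3  0.3  0.3  0.1 -0.2 -0.3  0.5  0.3  0.7 -0.7 -0.2 -0.3 -0.3  0.1
  0.3 -0.6 -0.3 -0.7 -0.2  1.2]
0.4 offset tool cm to z=.20: [ 51.56303408 -41.16290352   3.86843237] yaw 13.684243309940276
```

>>> {"fn": "move_arm", "kwargs": {"series": [{"offset":[5,-4,0],"fingers":8.8},{"offset":[9,-7.2,0]},{"offset":[13,-10.4,0]},{"offset":[17,-13.6,0]},{"offset":[21,-16.8,0]},{"offset":[25,-20,0]},{"offset":[29,-23.2,0]},{"offset":[33,-26.4,0.5]},{"offset":[37,-29.6,1]},{"offset":[41,-32.8,1.5]},{"offset":[45,-36,2]},{"offset":[49,-39.1,3]},{"offset":[51.6,-41.2,3.9]},{"offset":[51.6,-41.2,3.9]},{"offset":[51.6,-41.2,3.9]}], "newtons": 10}}

```text
$.series[0]: bad value
```

```bash
python3 - <<'E'
from h import *
s=arm.state(); print(s["time"],s["tcp_pos"],np.round(s["orientation"],3).tolist(),np.round(s["joints"],1),s["wrist_force"],s["joint_vel"])
im=arm.get_image("top"); im2=arm.get_image("side")
a=cv2.resize(im[160:265,260:400],(400,300),interpolation=cv2.INTER_CUBIC);b=cv2.resize(im2[180:285,200:340],(400,300),interpolation=cv2.INTER_CUBIC)
cv2.imwrite("pics/m1.png",cv2.hconcat([a,b]))
E
```

```text
0.4 [ 0.14781383 -0.60719766  0.23862288] [[0.972, 0.237, -0.0], [0.237, -0.972, 0.0], [-0.0, -0.0, -1.0]] [ 78.3  39.5 -11.1  89.7   9.   51.7 -12.3] [0.19598673 0.07842861 0.13391287] [ 0.02943264  0.00835775 -0.03566191 -0.09563924  0.16573044 -0.00061882
  0.05190235]
```

View pics/m1.png

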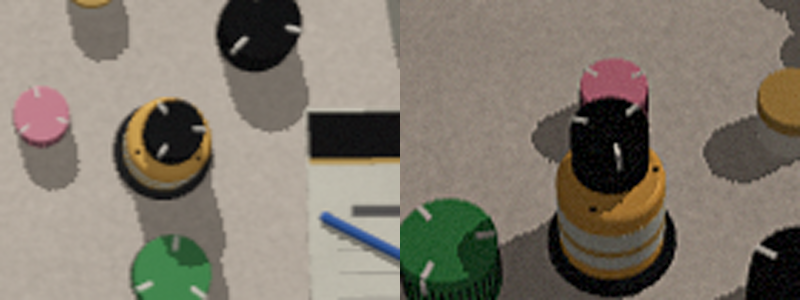

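The call was refused, probably because every row needs all its fields. The picture shows the scene unchanged, with the cap at crop pixel (172,132) in the top view.

>>> {"fn": "move_arm", "kwargs": {"series": [{"offset":[5,-4,0],"angular":[0,0,0],"fingers":8.8},{"offset":[9,-7.2,0],"angular":[0,0,0],"fingers":8.8},{"offset":[13,-10.4,0],"angular":[0,0,0],"fingers":8.8},{"offset":[17,-13.6,0],"angular":[0,0,0],"fingers":8.8},{"offset":[21,-16.8,0],"angular":[0,0,0],"fingers":8.8},{"offset":[25,-20,0],"angular":[0,0,0],"fingers":8.8},{"offset":[29,-23.2,0],"angular":[0,0,0],"fingers":8.8},{"offset":[33,-26.4,0.5],"angular":[0,0,0],"fingers":8.8},{"offset":[37,-29.6,1],"angular":[0,0,0],"fingers":8.8},{"offset":[41,-32.8,1.5],"angular":[0,0,0],"fingers":8.8},{"offset":[45,-36,2],"angular":[0,0,0],"fingers":8.8},{"offset":[49,-39.1,3],"angular":[0,0,0],"fingers":8.8},{"offset":[51.6,-41.2,3.9],"angular":[0,0,0],"fingers":8.8},{"offset":[51.6,-41.2,3.9],"angular":[0,0,0],"fingers":8.8},{"offset":[51.6,-41.2,3.9],"angular":[0,0,0],"fingers":8.8}], "newtons": 10}}

```text
time: 2.0
tcp_pos: [0.5527, -0.0821, 0.1992]
orientation: [[0.97, 0.241, 0.0], [0.241, -0.97, 0.001], [0.0, -0.001, -1.0]]
wrist_force: [-0.9, -0.8, 0.7]
opening: 1.0
grip_force: 0.0
```

```bash
python3 - <<'E'
from h import *
s=arm.state(); print(s["time"],s["tcp_pos"],np.round(s["orientation"],3).tolist(),np.round(s["joints"],1),s["wrist_force"],s["joint_vel"])
im=arm.get_image("top"); im2=arm.get_image("side")
a=cv2.resize(im[160:265,250:390],(400,300),interpolation=cv2.INTER_CUBIC);b=cv2.resize(im2[180:285,200:340],(400,300),interpolation=cv2.INTER_CUBIC)
cv2.imwrite("pics/m2.png",cv2.hconcat([a,b]))
E
```

```text
2.0 [ 0.55274134 -0.0820882   0.19917398] [[0.97, 0.241, 0.0], [0.241, -0.97, 0.001], [0.0, -0.001, -1.0]] [  7.6  37.4  -6.3 103.8   6.   39.1 -78.1] [-0.8669441  -0.81404332  0.68921855] [ 3.64625269 -1.60556432  3.37195814  2.40121971  0.90628717  0.63167662
  0.85985605]
```

View pics/m2.png

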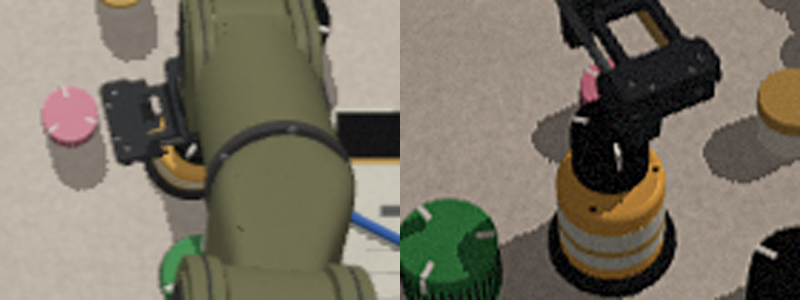

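The hand is above the jar with its fingers over the cap at crop-right (610,140). I'm turning it 40° counter-clockwise first, so joint 7 has room, and letting it settle.

>>> {"fn": "move_arm", "kwargs": {"series": [{"offset":[0,0,0],"angular":[0,0,-8],"fingers":8.8},{"offset":[0,0,0],"angular":[0,0,-16],"fingers":8.8},{"offset":[0,0,0],"angular":[0,0,-24],"fingers":8.8},{"offset":[0,0,0],"angular":[0,0,-32],"fingers":8.8},{"offset":[0,0,0],"angular":[0,0,-40],"fingers":8.8},{"offset":[0,0,0],"angular":[0,0,-40],"fingers":8.8},{"offset":[0,0,0],"angular":[0,0,-40],"fingers":8.8},{"offset":[0,0,0],"angular":[0,0,-40],"fingers":8.8}]}}

```text
time: 2.9
tcp_pos: [0.5514, -0.0861, 0.1999]
orientation: [[0.595, 0.803, 0.0], [0.803, -0.595, -0.001], [-0.001, 0.001, -1.0]]
wrist_force: [0.4, 0.4, -0.7]
opening: 1.0
grip_force: 0.0
```

```bash
python3 - <<'E'
from h import *
s=arm.state(); print(s["time"],s["tcp_pos"],np.round(s["orientation"],3).tolist(),np.round(s["joints"],1),s["wrist_force"])
R=np.array(s["orientation"])
for p in [(.5514,-.0845)]: print(100*R.T@(np.r_[p,.121]-s["tcp_pos"]))
E
```

```text
2.9 [ 0.55136736 -0.08612756  0.19994791] [[0.595, 0.803, 0.0], [0.803, -0.595, -0.001], [-0.001, 0.001, -1.0]] [ 14.9  38.  -17.9 103.6  16.8  41.1 -48.9] [ 0.37562969  0.36020622 -0.67523661]
[ 0.13822071 -0.09864873  7.89464282]
```

>>> {"fn": "move_arm", "kwargs": {"series": [{"offset":[0.1,-0.1,2],"angular":[0,0,0],"fingers":8.8},{"offset":[0.1,-0.1,3.5],"angular":[0,0,0],"fingers":8.8},{"offset":[0.1,-0.1,5],"angular":[0,0,0],"fingers":8.8},{"offset":[0.1,-0.1,6.2],"angular":[0,0,0],"fingers":8.8},{"offset":[0.1,-0.1,7.2],"angular":[0,0,0],"fingers":8.8},{"offset":[0.1,-0.1,7.9],"angular":[0,0,0],"fingers":8.8},{"offset":[0.1,-0.1,7.9],"angular":[0,0,0],"fingers":8.8},{"offset":[0.1,-0.1,7.9],"angular":[0,0,0],"fingers":8.8},{"offset":[0.1,-0.1,7.9],"angular":[0,0,0],"fingers":8.8}]}}

```text
time: 3.8
tcp_pos: [0.552, -0.0836, 0.1213]
orientation: [[0.592, 0.806, 0.001], [0.806, -0.592, -0.0], [0.001, 0.001, -1.0]]
wrist_force: [0.6, 0.6, 0.0]
opening: 0.998
grip_force: 0.0
```

>>> {"fn": "move_arm", "kwargs": {"series": [{"offset":[0,0,0],"angular":[0,0,0],"fingers":6.5},{"offset":[0,0,0],"angular":[0,0,0],"fingers":6.2},{"offset":[0,0,0],"angular":[0,0,0],"fingers":6.0},{"offset":[0,0,0],"angular":[0,0,0],"fingers":5.5},{"offset":[0,0,0],"angular":[0,0,0],"fingers":5.5},{"offset":[0,0,0],"angular":[0,0,0],"fingers":5.5}], "newtons": 10}}

```text
time: 4.4
tcp_pos: [0.5516, -0.0835, 0.1208]
orientation: [[0.592, 0.806, 0.0], [0.806, -0.592, -0.0], [0.0, 0.0, -1.0]]
wrist_force: [-0.6, -0.3, 0.3]
opening: 0.657
grip_force: 10.0
```

```bash
python3 - <<'E'
from h import *
s=arm.state(); print(s["time"],s["tcp_pos"],np.round(s["joints"],1),s["wrist_force"],s["torque"],s["opening"],s["grip_force"])
cv2.imwrite("pics/m3.png",cv2.resize(arm.get_image("side")[180:285,200:340],(800,600),interpolation=cv2.INTER_CUBIC))
E
```

```text
4.4 [ 0.55162787 -0.08352671  0.120778  ] [ 12.6  44.6 -14.7 107.1  20.4  30.8 -52. ] [-0.57694601 -0.33735919  0.28380589] [-0.05577934 -0.03733533  0.00529717] 0.6567858786320669 10.000077572185546
```

View pics/m3.png

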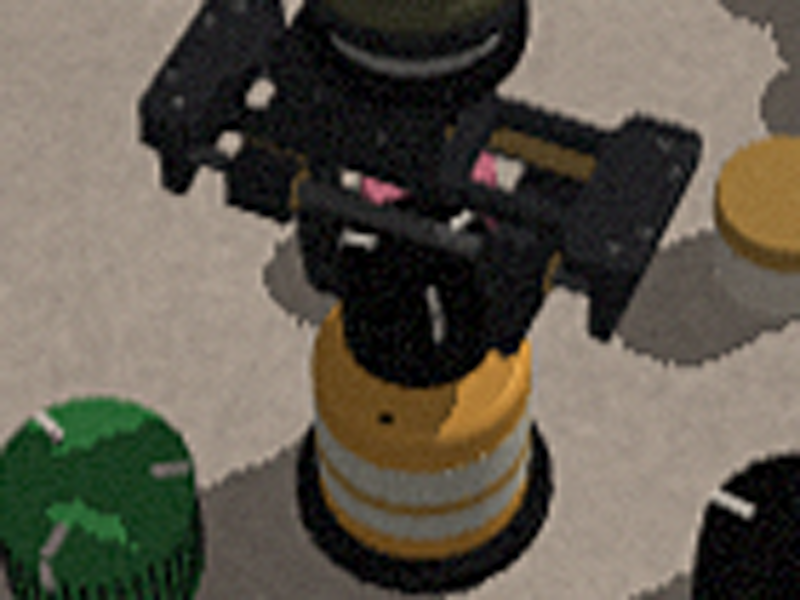

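The cap is gripped across its 58 mm diameter, centred, with negligible side force. The front tick at crop (435,310) sits counter-clockwise of the dot at (385,418). Next I turn it back about 38° and let go.

>>> {"fn": "move_arm", "kwargs": {"series": [{"offset":[0,0,0],"angular":[0,0,-6],"fingers":5.5},{"offset":[0,0,0],"angular":[0,0,-12],"fingers":5.5},{"offset":[0,0,0],"angular":[0,0,-18],"fingers":5.5},{"offset":[0,0,0],"angular":[0,0,-24],"fingers":5.5},{"offset":[0,0,0],"angular":[0,0,-30],"fingers":5.5},{"offset":[0,0,0],"angular":[0,0,-36],"fingers":5.5},{"offset":[0,0,0],"angular":[0,0,-39],"fingers":5.5},{"offset":[0,0,0],"angular":[0,0,-39],"fingers":5.5},{"offset":[0,0,0],"angular":[0,0,-39],"fingers":5.5},{"offset":[0,0,0],"angular":[0,0,-39],"fingers":5.5}]}}

```text
time: 5.45
tcp_pos: [0.5515, -0.0835, 0.1207]
orientation: [[-0.046, 0.999, -0.0], [0.999, 0.046, -0.0], [-0.0, -0.0, -1.0]]
wrist_force: [-0.2, 0.1, -0.4]
opening: 0.652
grip_force: 10.0
```

```bash
python3 - <<'E'
from h import *
s=arm.state(); print(s["time"],s["tcp_pos"],np.round(s["joints"],1),s["wrist_force"],s["torque"],s["opening"],s["grip_force"])
E
```

```text
5.45 [ 0.551525   -0.08352772  0.12068951] [ 18.7  45.9 -25.3 106.8  32.7  34.7 -24.7] [-0.24672149  0.08096517 -0.43504624] [-0.04992257 -0.10918647  0.04659836] 0.6515979481161137 9.999982283916324
```

>>> {"fn": "move_arm", "kwargs": {"series": [{"offset":[0,0,0],"angular":[0,0,0],"fingers":6.2},{"offset":[0,0,0],"angular":[0,0,0],"fingers":6.8},{"offset":[0,0,0],"angular":[0,0,0],"fingers":7.2},{"offset":[0,0,0],"angular":[0,0,0],"fingers":7.2},{"offset":[0,0,0],"angular":[0,0,0],"fingers":7.2}]}}

```text
time: 5.95
tcp_pos: [0.5516, -0.0835, 0.1207]
orientation: [[-0.047, 0.999, 0.0], [0.999, 0.047, -0.0], [-0.0, 0.0, -1.0]]
wrist_force: [0.2, -0.0, -0.0]
opening: 0.815
grip_force: 0.0
```

```bash
python3 - <<'E'
from h import *
s=arm.state(); print(s["time"],s["tcp_pos"],np.round(s["orientation"],3).tolist(),np.round(s["joints"],1),s["wrist_force"],s["torque"],s["opening"])
cv2.imwrite("pics/m4.png",cv2.resize(arm.get_image("side")[180:285,200:340],(800,600),interpolation=cv2.INTER_CUBIC))
E
```

```text
5.95 [ 0.55157256 -0.08351731  0.12074366] [[-0.047, 0.999, 0.0], [0.999, 0.047, -0.0], [-0.0, 0.0, -1.0]] [ 18.7  45.9 -25.3 106.8  32.7  34.7 -24.7] [ 0.22031503 -0.02429574 -0.03212858] [-0.01517521 -0.09397975  0.01883924] 0.8154001912813493
```

View pics/m4.png

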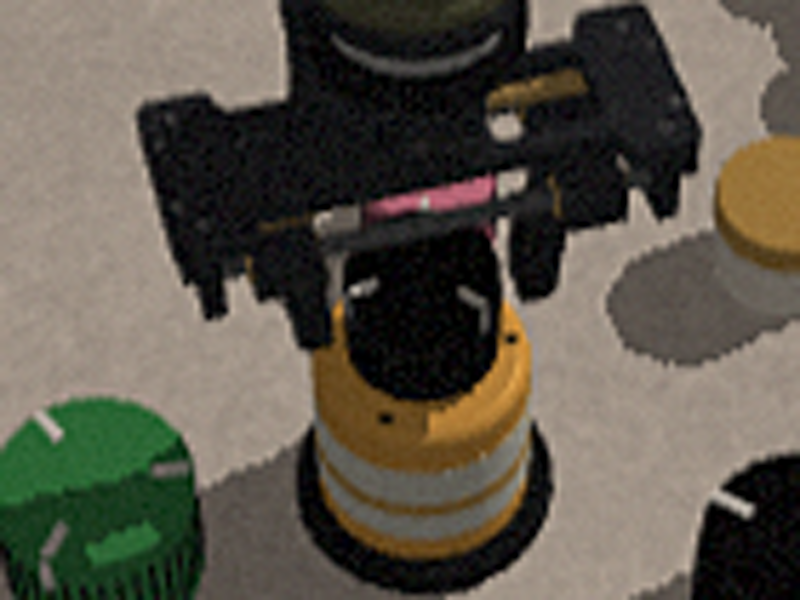

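The cap has dropped: its lower edge went from crop row 385 to 398 (about 9 mm), and it stands upright. Now I go down 8 mm, regrip and screw clockwise.

>>> {"fn": "move_arm", "kwargs": {"series": [{"offset":[0,0,0.4],"angular":[0,0,0],"fingers":7.2},{"offset":[0,0,0.8],"angular":[0,0,0],"fingers":7.2},{"offset":[0,0,0.8],"angular":[0,0,0],"fingers":6.2},{"offset":[0,0,0.8],"angular":[0,0,0],"fingers":5.5},{"offset":[0,0,0.8],"angular":[0,0,0],"fingers":5.5},{"offset":[0,0,0.8],"angular":[0,0,0],"fingers":5.5},{"offset":[0,0,0.8],"angular":[0,0,0],"fingers":5.5}], "newtons": 12}}

```text
time: 6.7
tcp_pos: [0.5516, -0.0835, 0.1128]
orientation: [[-0.047, 0.999, 0.0], [0.999, 0.047, -0.0], [-0.0, 0.0, -1.0]]
wrist_force: [0.8, 0.7, -0.3]
opening: 0.652
grip_force: 12.0
```

>>> {"fn": "move_arm", "kwargs": {"series": [{"offset":[0,0,0],"angular":[0,0,6],"fingers":5.5},{"offset":[0,0,0],"angular":[0,0,12],"fingers":5.5},{"offset":[0,0,0],"angular":[0,0,18],"fingers":5.5},{"offset":[0,0,0.03],"angular":[0,0,24],"fingers":5.5},{"offset":[0,0,0.06],"angular":[0,0,30],"fingers":5.5},{"offset":[0,0,0.1],"angular":[0,0,36],"fingers":5.5},{"offset":[0,0,0.13],"angular":[0,0,42],"fingers":5.5},{"offset":[0,0,0.16],"angular":[0,0,48],"fingers":5.5},{"offset":[0,0,0.2],"angular":[0,0,54],"fingers":5.5},{"offset":[0,0,0.23],"angular":[0,0,60],"fingers":5.5},{"offset":[0,0,0.23],"angular":[0,0,60],"fingers":5.5},{"offset":[0,0,0.23],"angular":[0,0,60],"fingers":5.5}]}}

```text
time: 7.9
tcp_pos: [0.5518, -0.0834, 0.1106]
orientation: [[0.84, 0.542, 0.001], [0.542, -0.84, -0.0], [0.0, 0.0, -1.0]]
wrist_force: [0.6, 0.2, -0.1]
opening: 0.653
grip_force: 12.0
```

```bash
python3 - <<'E'
from h import *
s=arm.state(); print(s["time"],s["tcp_pos"],np.round(s["joints"],1),s["wrist_force"],s["torque"],s["opening"],s["grip_force"])
E
```

```text
7.9 [ 0.55183281 -0.08343046  0.11060719] [  9.1  45.2  -8.9 107.6  13.4  28.1 -66.2] [ 0.60502327  0.23856147 -0.09534809] [ 0.00396735 -0.06955041 -0.04126159] 0.6525043391634108 12.000054514501244
```

Turning freely so far. Now the last degrees to the stop, watching the torque.

>>> {"fn": "move_arm", "kwargs": {"series": [{"offset":[0,0,0.03],"angular":[0,0,5],"fingers":5.5},{"offset":[0,0,0.06],"angular":[0,0,10],"fingers":5.5},{"offset":[0,0,0.07],"angular":[0,0,13],"fingers":5.5},{"offset":[0,0,0.07],"angular":[0,0,16],"fingers":5.5},{"offset":[0,0,0.07],"angular":[0,0,19],"fingers":5.5},{"offset":[0,0,0.07],"angular":[0,0,19],"fingers":5.5},{"offset":[0,0,0.07],"angular":[0,0,19],"fingers":5.5}]}}

```text
time: 8.6
tcp_pos: [0.5528, -0.0841, 0.1101]
orientation: [[0.971, 0.239, 0.003], [0.239, -0.971, -0.001], [0.002, 0.001, -1.0]]
wrist_force: [3.0, -2.8, 0.2]
opening: 0.655
grip_force: 12.0
```

```bash
python3 - <<'E'
from h import *
s=arm.state(); print(s["time"],s["tcp_pos"],np.round(s["orientation"],3).tolist(),np.round(s["joints"],1),s["wrist_force"],s["torque"],s["opening"],s["grip_force"])
E
```

```text
8.6 [ 0.5528252  -0.08413753  0.11005583] [[0.971, 0.239, 0.003], [0.239, -0.971, -0.001], [0.002, 0.001, -1.0]] [  6.3  45.2  -4.  107.7   6.4  27.2 -78.4] [ 2.95902222 -2.75039568  0.17980109] [-0.54851649 -0.69404843  0.43668285] 0.6548555636641507 12.000964101171121
```

There is a firm stop: torque jumped to about 0.45 N·m. I let go and rise.

>>> {"fn": "move_arm", "kwargs": {"series": [{"offset":[0,0,0],"angular":[0,0,0],"fingers":6.2},{"offset":[0,0,0],"angular":[0,0,0],"fingers":7.2},{"offset":[0,0,0],"angular":[0,0,0],"fingers":8.8},{"offset":[0,0,0],"angular":[0,0,0],"fingers":8.8},{"offset":[0,0,-2],"angular":[0,0,0],"fingers":8.8},{"offset":[0,0,-5],"angular":[0,0,0],"fingers":8.8},{"offset":[0,0,-9],"angular":[0,0,0],"fingers":8.8},{"offset":[0,0,-13],"angular":[0,0,0],"fingers":8.8},{"offset":[-4,3,-13],"angular":[0,0,0],"fingers":8.8},{"offset":[-8,6,-13],"angular":[0,0,0],"fingers":8.8},{"offset":[-12,9,-13],"angular":[0,0,0],"fingers":8.8},{"offset":[-16,12,-13],"angular":[0,0,0],"fingers":8.8},{"offset":[-19,15,-13],"angular":[0,0,0],"fingers":8.8},{"offset":[-22,18,-13],"angular":[0,0,0],"fingers":8.8},{"offset":[-22,18,-13],"angular":[0,0,0],"fingers":8.8},{"offset":[-22,18,-13],"angular":[0,0,0],"fingers":8.8}]}}

```text
time: 10.2
tcp_pos: [0.3796, -0.3109, 0.2396]
orientation: [[0.972, 0.234, -0.0], [0.234, -0.972, 0.0], [-0.0, -0.0, -1.0]]
wrist_force: [0.7, -0.1, -0.1]
opening: 0.992
grip_force: 0.0
```

```bash
python3 - <<'E'
from h import *
s=arm.state(); print(s["time"],s["tcp_pos"],s["wrist_force"])
im=arm.get_image("top"); im2=arm.get_image("side")
cv2.imwrite("pics/f_top.png",im); cv2.imwrite("pics/f_side.png",im2)
a=cv2.resize(im[180:240,290:350],(400,400),interpolation=cv2.INTER_CUBIC);b=cv2.resize(im2[205:280,235:310],(400,400),interpolation=cv2.INTER_CUBIC)
cv2.imwrite("pics/m5.png",cv2.hconcat([a,b]))
E
```

```text
10.2 [ 0.37959379 -0.3109383   0.23964546] [ 0.73611525 -0.10486068 -0.08758445]
```

View pics/m5.png

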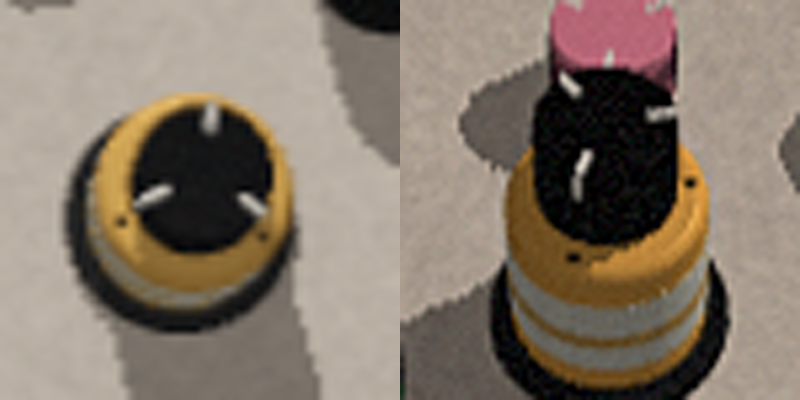

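The ticks at (155,196) and (252,204) line up with the dots at (120,220) and (262,235), and the cap is upright. A quick numeric check before handing in.

```bash
python3 - <<'E'
from h import *
t=lambda p:(290+p[0]*.15,180+p[1]*.15); s=lambda p:(235+(p[0]-400)*.1875,205+p[1]*.1875)
x=fit({"top":[t((121,221)),t((263,236))],"side":[s((573,258)),s((690,183))]},{"top":[t((210,118)),t((155,196)),t((252,204))],"side":[s((571,83)),s((660,114))]},.143)
# cap height from side vs top: independent of the fit's z
for z in (.143,.146,.155): fit({}, {"top":[t((210,118)),t((155,196)),t((252,204))],"side":[s((571,83)),s((660,114))]},z)
st=arm.state(); print(st["time"],st["joint_vel"].round(2))
E
```

```text
xy [ 0.5509 -0.0855] dot 114.80990438400165 tick 114.7852343173522 diff 119.97532993335057 r 0.02253667386288899 cam [-0.00051652  0.00063863] 0.8053712617654951
[ 0.2  0.   0.1  0.   0.3 -0.2  0.2 -0.5 -0.  -0.1 -0.2 -0.4 -0.2 -0.3
 -0.3  0.1  0.1 -0.1 -0.5  0.6]
xy [ 0.5507 -0.0852] dot 32.422381481218146 tick 114.42541407295833 diff 82.00303259174018 r 0.022508131481568133 cam [-0.00044766  0.00036608] 0.5094712685997669
[ 0.4 -0.1  0.2 -0.5 -0.1 -0.  -0.4 -0.1 -0.1 -0.3 -0.4  0.4]
xy [ 0.5503 -0.086 ] dot 46.60766150173572 tick 114.13830084229257 diff 67.53063934055683 r 0.022326736960339665 cam [-0.00046019  0.0008536 ] 1.2752686108342737
[ 0.6 -0.1  0.5 -0.5  0.1 -0.  -0.4 -0.4 -0.2 -0.6 -0.5  0.9]
xy [ 0.549  -0.0886] dot 21.39393803799544 tick 113.25493516740677 diff 91.86099712941132 r 0.021788912893765177 cam [-0.00049785  0.00233401] 7.278132357037228
[ 1.4  0.1  1.2 -0.7  0.6 -0.  -0.4 -1.4 -0.6 -1.5 -0.5  2.3]
10.3 [-1.16  0.1  -0.27 -0.04  0.23  0.08  0.11]
```

The tick-to-dot difference is about 0°, and z = 143 mm (home) fits best.

```bash
python3 -c "
from workcell import arm
print(arm.hand_in())"
```

```text
the job is handed in; nothing more can be done
None
```

The cap dropped into the thread and is screwed clockwise to its firm stop, ticks over the dots to within about 1° by camera; I let go and handed the job in at about 10 s, with no bystander touched as far as I saw (the hand-in gave no verdict).

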